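Draw the bottom serving board from the rack

ROBOT

A 6-joint arm with a two-finger parallel gripper is mounted at the origin on a cart in front of the work surface, level with it; the furniture and walls round the work are solid. World frame = base frame: x ahead of the robot, y to its left, z up, the work surface at z = 0. Lengths are in m, angles in rad, forces in N, time in s.
With the tool pointing down it reaches from about 0.25 to 0.8 m from the base axis. Payload 8.5 kg.
Tool frame: the origin (TCP) lies at the very end of the fingers, on their centre line; the grasp point (between the pads) lies 19 mm behind it; z points along the fingers, y is the line along which they close (so a half turn about z gives the same grasp; the last joint's range is limited). The gripper opens to 85 mm and grips with 20 to 120 N. Pads are 22 mm wide; open, the fingers measure 114 mm over their backs; the gripper's body (76 mm by 85 mm) begins 54 mm behind the grasp point. The pads swing forward as they close: fully open they stand 13 mm farther back than shut.
Start: joints at [-1.281, 0.238, -0.013, 1.319, 0, 1.571], TCP at [0.15, -0.503, 0.231] pointing down, gripper open.
Joint ranges: [-2.66, 2.66], [-1.03, 1.9], [-1.14, 1.46], [-1.82, 2.27], [-1.45, 1.34], [-3.14, 3.14]. Speed limits (rad/s): [2.22, 2.22, 2.79, 3.14, 3.14, 3.14].

INTERFACE

Orientations are given as [roll, pitch, yaw] about the fixed x, y, z axes, in that order (R = Rz(yaw) Ry(pitch) Rx(roll)).
In Python, from cell import movep, movel, goto_joints, release, grab, sleep, inverse_kinematics, read_state, get_image, camera_params, PlanningError, sign_off, spot_in, trace, tip_of gives the robot as it stands. Calls block until the motion is done:
- movep(position, orientation): joint-space move of the TCP to a pose.
- movel(position, orientation=None, rate=0.15, force_limit=None): straight line of the TCP; orientation=None keeps the orientation; rate is the mean speed in m/s. With force_limit (N) it stops when the force on the tool has changed by that much, and returns True; else False.
- goto_joints(angles): joint-space move.
- release() and grab(): open the fingers fully, or close them until they stop; the grip force is fixed at half the most.
- sleep(seconds).
- inverse_kinematics(position, orientation): joint angles nearest the present ones, or None.
- read_state(): the state.
- get_image(name): name is "scene" or "side" or "wrist"; returns (picture, depth): 384x512x3 uint8, red, green, blue; 384x512 float32, m along the optical axis (not along the pixel's ray), 0 where there is no reading.
- camera_params(name): a dict with "fx", "fy", "cx", "cy" (pixels), "rvec" (rotation vector, rad) and "tvec" (3), from world to camera coordinates, as OpenCV has them. Camera axes: x right, y down, z forward; pixel columns grow to the right and rows downward; lengths in m; the calibration is good to about 2 mm. A picture is of the moment at which its call begins: read the wrist's pose just before it. camera_params takes no time and is no camera call; for the wrist camera it gives the pose at the moment of the call.
A pose or a line that the arm cannot do raises PlanningError and nothing moves.
- sign_off(): hands the job in; it is judged then, once.
Trained networks look in the newest picture that a camera, given by its name, has taken for a name from the list of things; names that differ only in an ending like _2 or _b are one class to them, and where a whole thing is asked for, a point or a joint stands for the part that bears it (a point fixed in the world has none). Each returns a list of dicts, best first, with "score" (0 to 1); they miss things now and then, are a little off and sometimes report something else, mostly with a low value. They report only what shows in the picture. A call takes as long as a camera call.
- spot_in(camera, label): "rect" ([left, top, right, bottom] in pixels, round what is visible of it).
- trace(camera, label): "pixels" (384x512 bool, what is visible of it) and "rect" ([left, top, right, bottom] in pixels, round what is visible of it).
- tip_of(camera, label): "position" ([column, row] in pixels: a listed point, or the origin of a listed thing).
The state is a dict: "t": time; "q": joint angles; "qd": joint speeds; "tau": joint torques, N m; "eef_pos": TCP position; "orientation": TCP orientation; "contact_force": force on the tool from outside, world axes, zero at the start; "ft_torque": the same for the moment, N m; "gripper_width": finger opening in m; "grasp_force": force on a finger pad.
Only numpy, scipy, OpenCV 4.12 (cv2) and the standard library are available. Lean on these libraries where they do the work, as an engineer would, in place of code of your own. Each camera call takes 0.05 s, during which the arm holds its last target. There are 200 camera calls.

TASK

Take the next serving board from the metal rack: by the handle that sticks out under the gate bar, slide the bottom board out along the worktop, keeping it down flat, until it is fully clear of the rack, and leave it lying just in front of the rack. Do not lift the other two boards; they must drop down by themselves and stay stacked inside the rack.

Things in the scene. Friction and masses are not known exactly. Their poses are not given: they have to be found in the camera images.
- rack: Aluminium rack fixed to the worktop, no top or floor: outside 112 x 112, inside 96 x 96, 62 mm high, 3 mm high flanges at its sides (y). Origin: its centre, on the worktop; its front faces its own -x. The front is a gate bar (outer face x = -56 mm) from 19 to 50 mm up: only the lowest board passes under it. The back has a 32 mm slot for handles. Three boards are stacked inside.
- board_low: Lowest board of the stack, on the worktop, wood, 110 g: square 90 x 90 x 14 mm with a handle 24 wide, 14 thick, reaching to 100 mm from its centre. Origin: centre of the square, underside; handle along its own -x, z up. The handle sticks out under the rack's front, free at both sides and above. It slides out with under 10 N; clear when 101 mm in front of the rack's centre.
- board_mid: Middle board of the stack, same shape and origin as board_low, but turned round: its handle goes out of the slot at the rack's back. Underside 14 mm above the worktop at the start; it falls to the worktop when the lowest board is drawn out.
- board_top: Top board of the stack, same shape and origin as board_low, handle out of the slot at the rack's back. Underside 28 mm above the worktop at the start; it ends on the middle board, 14 mm up. (A fourth such board, lying alone on the worktop, is not part of the job.)

How it is judged:
At the end, for the whole second after the job is handed in: Lowest board flat on the worktop, its centre 103 to 260 mm in front of the rack's and within 60 mm of its centre line; middle board on the worktop (within 5 mm), top board on it (underside below 19 mm), both flat within 6 degrees and within 15 mm of the rack's centre in x and y; all at rest (x of board_low in the frame of rack between -0.26 and -0.103 m and y of board_low in the frame of rack between -0.06 and 0.06 m and height (world z) of board_low below 0.006 m and angle between each of board_low, board_mid, board_top's own z axis and vertical below 0.1 rad and height (world z) of board_mid below 0.005 m and x of board_mid in the frame of rack between -0.015 and 0.015 m and y of board_mid in the frame of rack between -0.015 and 0.015 m and height (world z) of board_top below 0.019 m and x of board_top in the frame of rack between -0.015 and 0.015 m and y of board_top in the frame of rack between -0.015 and 0.015 m and linear speed of each of board_low, board_mid, board_top below 0.02 m/s); the robot touches nothing.
It fails at once if the lowest board is lifted off the worktop by more than 25 mm instead of slid (height (world z) of board_low above 0.025 m).
It fails at once if the middle or top board is lifted more than 20 mm above where it stood (height (world z) of board_mid above 0.034 m or height (world z) of board_top above 0.048 m).
It also fails if it takes over 29 s, if anything falls off the work surface, if the arm or the gripper's body presses on something with over 40 N, if the wrist force passes 120 N, or if a joint passes its speed limit or range.

## Working session

There is one attempt and no reset: what is moved stays moved. The work goes in short steps, each a Python script; the robot and the scene stay as the last script left them, time stands still between calls to the robot, and variables do not carry over. Pictures are saved under pics/ and viewed, at most 10 in all, crops included, and the job is handed in when it is done.

```bash
mkdir -p pics; cat > h.py <<'E'
import numpy as np, cv2
from cell import *
def cloud(name,depth,P=None):
    P=P or camera_params(name); R=cv2.Rodrigues(np.array(P["rvec"],float))[0]; t=np.array(P["tvec"],float).ravel()
    v,u=np.mgrid[:384,:512]
    c=np.stack([(u-P["cx"])/P["fx"]*depth,(v-P["cy"])/P["fy"]*depth,depth],-1)
    w=(c-t)@R; w[depth==0]=np.nan
    return w
E
python3 - <<'E'
from h import *
ims=[]
for n in("scene","side"):
    im,d=get_image(n); w=cloud(n,d); np.save(f"{n}.npy",w); ims.append(im)
    for l in("rack","board_low"):
        for r in trace(n,l)[:3]:
            p=w[r["pixels"]]; p=p[~np.isnan(p[:,0])]
            print(n,l,round(r["score"],2),np.round(r["rect"]),r["pixels"].sum(),np.median(p,0).round(3),np.percentile(p,2,0).round(3),np.percentile(p,98,0).round(3))
            np.save(f"{n}_{l}_{int(r['score']*100)}.npy",r["pixels"])
cv2.imwrite("pics/a.png",cv2.resize(cv2.cvtColor(np.hstack(ims),cv2.COLOR_RGB2BGR),(800,300)))
cv2.imwrite("pics/s.png",cv2.resize(cv2.cvtColor(ims[0],cv2.COLOR_RGB2BGR),(800,600)))
E
```

```text
scene rack 0.98 [205. 179. 276. 232.] 1791 [0.567 0.285 0.04 ] [ 0.508  0.254 -0.   ] [0.643 0.405 0.062]
scene board_low 0.72 [222. 222. 269. 242.] 458 [0.551 0.262 0.013] [0.524 0.219 0.001] [0.6   0.287 0.016]
```

View pics/a.png

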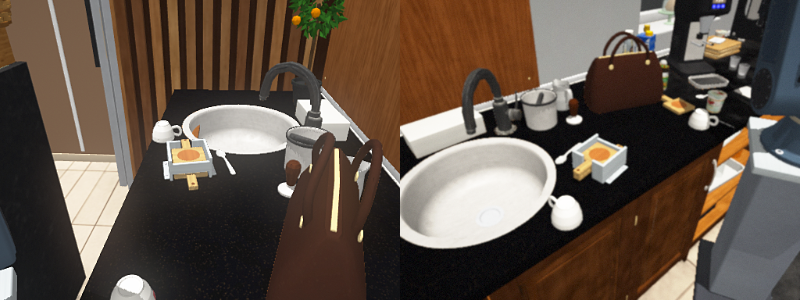

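View pics/s.png

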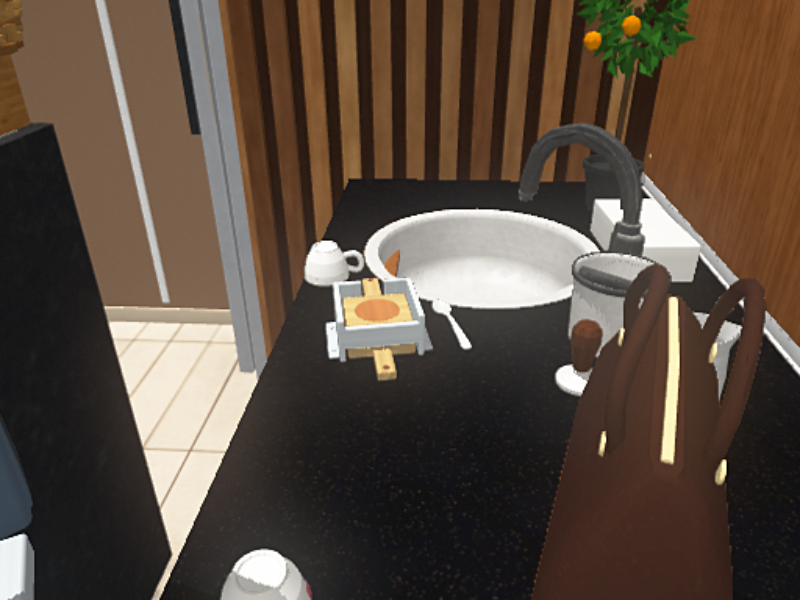

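The scene camera looks along +y. The rack is at about (378,320) in the 800 px view, and the low board's handle points toward the camera (-y), at about (385,365). Next I fit the rim and the handle.

```bash
python3 - <<'E'
from h import *
for n in("scene","side"):
    w=np.load(n+".npy"); 
    m=(w[...,0]>.42)&(w[...,0]<.72)&(w[...,1]>.12)&(w[...,1]<.45)
    q=w[m]
    rim=q[(q[:,2]>.057)&(q[:,2]<.067)&(q[:,1]>.2)&(q[:,1]<.4)&(q[:,0]>.48)&(q[:,0]<.66)]
    print(n,len(rim),cv2.minAreaRect(rim[:,:2].astype(np.float32)),np.median(rim[:,2]))
    h=q[(q[:,2]>.009)&(q[:,2]<.018)&(q[:,1]<.28)]
    print(len(h)); print(h[h[:,1].argsort()][::max(1,len(h)//25)].round(3).tolist())
    t=q[(q[:,2]<.004)&(q[:,1]<.22)]; print("table z",np.median(t[:,2]))
E
```

```text
scene 295 ((0.5774211287498474, 0.32250213623046875), (0.11217740923166275, 0.11164409667253494), 72.65404510498047) 0.06123877284732619
301
[[0.553, 0.217, 0.013], [0.548, 0.22, 0.015], [0.538, 0.222, 0.009], [0.552, 0.225, 0.015], [0.537, 0.228, 0.014], [0.559, 0.23, 0.014], [0.537, 0.232, 0.013], [0.542, 0.236, 0.014], [0.544, 0.24, 0.015], [0.559, 0.243, 0.014], [0.554, 0.248, 0.015], [0.562, 0.25, 0.014], [0.559, 0.252, 0.015], [0.614, 0.254, 0.01], [0.549, 0.256, 0.014], [0.6, 0.259, 0.009], [0.55, 0.262, 0.015], [0.564, 0.263, 0.015], [0.596, 0.265, 0.014], [0.583, 0.266, 0.015], [0.584, 0.267, 0.009], [0.569, 0.269, 0.015], [0.558, 0.27, 0.012], [0.575, 0.273, 0.013], [0.556, 0.276, 0.015], [0.551, 0.28, 0.014]]
table z -0.0002681563078445838
side 435 ((0.5809082984924316, 0.3226329982280731), (0.11219839006662369, 0.1126885786652565), 72.54578399658203) 0.061971415019322525
26
[[0.552, 0.22, 0.016], [0.559, 0.221, 0.014], [0.557, 0.222, 0.015], [0.554, 0.223, 0.017], [0.546, 0.223, 0.016], [0.549, 0.223, 0.015], [0.553, 0.225, 0.016], [0.543, 0.225, 0.015], [0.556, 0.226, 0.015], [0.54, 0.226, 0.016], [0.547, 0.226, 0.015], [0.55, 0.227, 0.017], [0.54, 0.227, 0.014], [0.558, 0.227, 0.016], [0.55, 0.228, 0.015], [0.545, 0.228, 0.017], [0.542, 0.229, 0.015], [0.551, 0.231, 0.017], [0.544, 0.231, 0.016], [0.681, 0.264, 0.009], [0.684, 0.271, 0.01], [0.677, 0.273, 0.01], [0.68, 0.274, 0.01], [0.685, 0.275, 0.009], [0.687, 0.276, 0.009], [0.68, 0.279, 0.01]]
table z 0.0008973576664113918
```

```bash
python3 - <<'E'
from h import *
for n in("scene","side"):
    w=np.load(n+".npy").reshape(-1,3); w=w[~np.isnan(w[:,0])]
    r=np.hypot(w[:,0],w[:,1]); a=np.degrees(np.arctan2(w[:,1],w[:,0]))
    for lo in range(-90,60,10):
        k=(a>=lo)&(a<lo+10)&(r>.2)&(r<.85)&(w[:,2]>.03)
        if k.sum()>5: print(n,lo,k.sum(),"r",np.percentile(r[k],[1,10,50]).round(2),"zmax",w[k,2].max().round(2))
ax=np.radians(72.6); c=np.array([.579,.3225]); u=np.array([np.cos(ax),np.sin(ax)])
g=c-.087*u; s=read_state(); print(s["orientation"],g)
for yaw in(ax,ax-np.pi):
  for p in((*g,.15),(*g,.003),(*(g-.13*u),.003)):
    print(yaw,inverse_kinematics(p,[np.pi,0,yaw]))
E
```

```text
scene -30 2865 r [0.54 0.55 0.58] zmax 0.18
scene -20 13080 r [0.52 0.53 0.57] zmax 0.27
scene -10 6421 r [0.2  0.32 0.63] zmax 0.27
scene 0 1131 r [0.2  0.67 0.76] zmax 0.21
scene 10 568 r [0.81 0.82 0.82] zmax 0.11
scene 20 1316 r [0.58 0.6  0.65] zmax 0.06
scene 30 754 r [0.6  0.63 0.68] zmax 0.06
scene 40 344 r [0.76 0.76 0.77] zmax 0.06
side -80 640 r [0.5  0.53 0.57] zmax 0.35
side -70 38 r [0.6  0.6  0.65] zmax 0.33
side -60 2178 r [0.58 0.59 0.65] zmax 0.34
side -50 2695 r [0.59 0.61 0.7 ] zmax 0.34
side -40 655 r [0.3  0.34 0.72] zmax 0.22
side -30 778 r [0.3  0.3  0.57] zmax 0.2
side -20 1911 r [0.21 0.52 0.56] zmax 0.41
side -10 4553 r [0.2  0.21 0.62] zmax 0.42
side 0 2213 r [0.2  0.2  0.71] zmax 0.42
side 10 445 r [0.82 0.82 0.83] zmax 0.2
side 20 1269 r [0.2  0.59 0.67] zmax 0.24
side 30 1450 r [0.2  0.2  0.67] zmax 0.25
side 40 874 r [0.76 0.77 0.79] zmax 0.06
[-3.14103846e+00 -1.57176177e-05  2.89814105e-01] [0.55298345 0.23948109]
1.2671090369478832 [0.40868694 0.40579654 0.0213599  1.18635969 0.         2.28317056]
1.2671090369478832 [ 0.40868694  0.52622207 -0.19062409  0.85395017  0.          2.28317056]
1.2671090369478832 [ 0.22086176  0.42228939 -0.38391097  0.76459596  0.          2.09534538]
-1.8744836166419099 [ 0.40868694  0.40579654  0.0213599   1.18635969  0.         -0.8584221 ]
-1.8744836166419099 [ 0.40868694  0.52622207 -0.19062409  0.85395017  0.         -0.8584221 ]
-1.8744836166419099 [ 0.22086176  0.42228939 -0.38391097  0.76459596  0.         -1.04624728]
```

```bash
cat >> h.py <<'E'
ax=np.radians(72.6); c=np.array([.579,.3225]); u=np.array([np.cos(ax),np.sin(ax)]); g=c-.087*u; O=[np.pi,0,ax]
E
python3 - <<'E'
from h import *
s=read_state(); p=s["eef_pos"]; d=np.array(p[:2])/np.hypot(*p[:2])
movel([*(d*.38),.33],rate=.3)
q=list(read_state()["q"]); q[0]=.4087; q[5]=2.283; goto_joints(q)
movep([*g,.17],O)
st=read_state(); print(st["t"],st["contact_force"],st["eef_pos"],g)
P=camera_params("wrist"); im,d=get_image("wrist"); w=cloud("wrist",d,P)
q=w.reshape(-1,3); q=q[~np.isnan(q[:,0])]
L=np.c_[(q[:,:2]-c)@u,(q[:,:2]-c)@np.array([-u[1],u[0]]),q[:,2]]
rim=q[(abs(q[:,2]-.0615)<.005)&(abs(L[:,0])<.08)&(abs(L[:,1])<.08)]
print(len(rim), len(rim) and cv2.minAreaRect(rim[:,:2].astype(np.float32)))
h=L[(abs(L[:,2]-.013)<.004)&(L[:,0]<-.06)&(L[:,0]>-.13)&(abs(L[:,1])<.03)]
print(len(h),np.percentile(h,[1,50,99],0).round(4).tolist())
e=h[h[:,0]>-.095]
for lo in(-.095,-.085,-.075): 
    k=h[(h[:,0]>lo)&(h[:,0]<lo+.01)]; print(lo,len(k),len(k) and (k[:,1].min().round(4),k[:,1].max().round(4)))
cv2.imwrite("pics/w.png",cv2.cvtColor(im,cv2.COLOR_RGB2BGR))
E
```

```text
4.1417 [ 0.18071655 -0.4365515   0.87732637] [0.55277019 0.23909525 0.17101815] [0.55298345 0.23948109]
3526 ((0.5803687572479248, 0.32205331325531006), (0.11221784353256226, 0.11227115243673325), 72.61601257324219)
720 [[-0.1067, -0.0128, 0.0128], [-0.0841, -0.0012, 0.0157], [-0.0634, 0.0105, 0.0169]]
-0.095 160 (np.float64(-0.0129), np.float64(0.0105))
-0.085 167 (np.float64(-0.0129), np.float64(0.0105))
-0.075 170 (np.float64(-0.0127), np.float64(0.0103))
```

View pics/w.png

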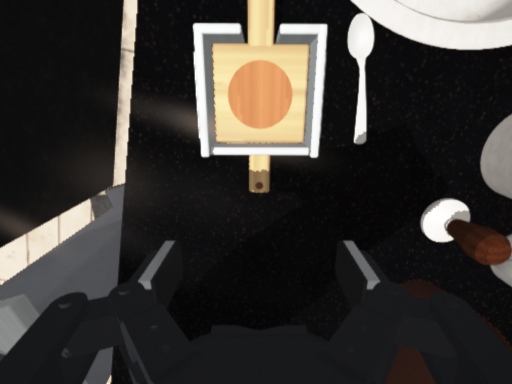

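The wrist view shows the rack at (260,95) and the handle at (259,175), clear on both sides. It matches the fit, with the handle about 1 mm to the -y side in the rack frame. I'll check that the pull path is free, then grasp.

```bash
python3 - <<'E'
from h import *
v=np.array([-u[1],u[0]]); c=np.array([.5804,.3221])
end=c-.207*u-.0008*v
for n in("scene","side"):
    w=np.load(n+".npy").reshape(-1,3); w=w[~np.isnan(w[:,0])]; w=w[(w[:,2]>.025)&(w[:,0]>.45)&(w[:,2]<.4)]
    dd=np.hypot(*(w[:,:2]-end).T); k=dd.argsort()[:3]; print(n,end,w[k].round(3).tolist(),dd[k].round(3))
    if n=="scene": assert dd.min()>.075
g=c-.090*u-.0008*v
movep([*g,.08],O)
print("hit",movel([*g,.004],rate=.06,force_limit=8))
st=read_state(); print(st["t"],st["eef_pos"],st["contact_force"])
grab(); st=read_state(); print(st["t"],st["gripper_width"],st["grasp_force"],st["contact_force"],st["eef_pos"])
E
```

```text
scene [0.51926195 0.12433302] [[0.559, 0.267, 0.033], [0.557, 0.268, 0.036], [0.556, 0.269, 0.036]] [0.148 0.148 0.149]
side [0.51926195 0.12433302] [[0.583, 0.261, 0.049], [0.577, 0.264, 0.05], [0.546, 0.273, 0.049]] [0.15  0.151 0.151]
hit False
6.0583 [0.5545482  0.23610844 0.0044146 ] [-0.67442691  0.353056   -0.62940181]
6.6583 0.022223893106512366 59.54252064228058 [-2.14211841 -0.53390244  5.0754133 ] [0.55427979 0.23602883 0.00435164]
```

```bash
python3 - <<'E'
from h import *
p=np.array(read_state()["eef_pos"]); e=p[:2]-.125*u
print(movel([*e,p[2]],rate=.06,force_limit=35))
st=read_state(); print(st["t"],st["gripper_width"],st["grasp_force"],st["contact_force"],st["eef_pos"])
im,d=get_image("scene"); w=cloud("scene",d)
cv2.imwrite("pics/b.png",cv2.resize(cv2.cvtColor(im[140:300,150:350],cv2.COLOR_RGB2BGR),(750,600)))
E
```

```text
False
8.8917 0.022157468673852886 59.28349792957306 [0.18220698 1.40605315 2.93761999] [0.51688437 0.11674115 0.00433144]
```

View pics/b.png

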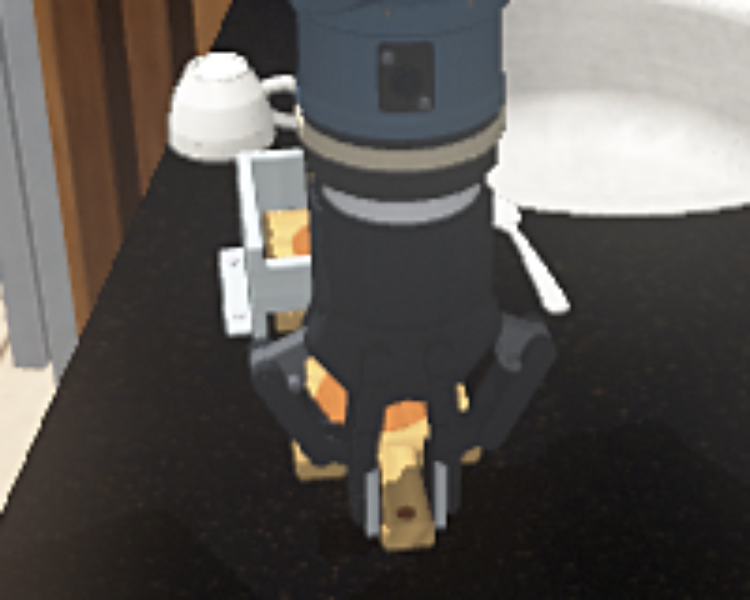

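The board is out and gripped by its handle, at about (405,500). I'll release it, lift the gripper and check.

```bash
python3 - <<'E'
from h import *
release(); p=np.array(read_state()["eef_pos"])
movel([*p[:2],.2],rate=.15)
movel([*(p[:2]-.06*u),.24],rate=.2); sleep(.2)
v=np.array([-u[1],u[0]]); c=np.array([.5804,.3221])
st=read_state(); print(st["t"],st["contact_force"],st["gripper_width"])
ims=[]
for n in("wrist","scene"):
    P=camera_params(n); im,d=get_image(n); w=cloud(n,d,P)
    L=np.stack([(w[...,:2]-c)@u,(w[...,:2]-c)@v,w[...,2]],-1).reshape(-1,3)
    a=L[(abs(L[:,0])<.04)&(abs(L[:,1])<.04)]; print(n,"top board z",np.percentile(a[:,2],[2,50,98]).round(4),len(a))
    b=L[(L[:,0]<-.06)&(L[:,0]>-.28)&(abs(L[:,1])<.08)&(abs(L[:,2]-.0145)<.004)]; print("low",np.percentile(b,[1,50,99],0).round(4).tolist(),len(b))
    h=L[(L[:,0]>.065)&(L[:,0]<.13)&(abs(L[:,1])<.025)&(L[:,2]>.006)]; print("back handles",np.percentile(h,[1,50,99],0).round(4).tolist())
    ims.append(im)
cv2.imwrite("pics/e.png",cv2.resize(cv2.cvtColor(np.hstack(ims),cv2.COLOR_RGB2BGR),(800,300)))
E
```

```text
11.7417 [0.12221431 0.08967705 0.19361254] 0.08537974677881184Traceback (most recent call last):
  File "<stdin>", line 11, in <module>
    return _quantile_unchecked(
        a, q, axis, out, overwrite_input, method, keepdims, weights)
    return _ureduce(a,
                    func=_quantile_ureduce_func,
    ...<5 lines>...
                    overwrite_input=overwrite_input,
                    method=method)
    r = func(a, **kwargs)
    result = _quantile(arr,
                       quantiles=q,
    ...<2 lines>...
                       out=out,
                       weights=wgt)
    slices_having_nans = np.isnan(arr[-1, ...])
                                  ~~~^^^^^^^^^
IndexError: index -1 is out of bounds for axis 0 with size 0
```

```bash
python3 - <<'E'
from h import *
v=np.array([-u[1],u[0]]); c=np.array([.5804,.3221])
ims=[]
for n in("wrist","scene","side"):
    P=camera_params(n); im,d=get_image(n); w=cloud(n,d,P)
    L=np.stack([(w[...,:2]-c)@u,(w[...,:2]-c)@v,w[...,2]],-1).reshape(-1,3)
    for nm,b in(("top",L[(abs(L[:,0])<.04)&(abs(L[:,1])<.04)]),("low",L[(L[:,0]<-.06)&(L[:,0]>-.28)&(abs(L[:,1])<.08)&(abs(L[:,2]-.0145)<.004)]),("back",L[(L[:,0]>.065)&(L[:,0]<.13)&(abs(L[:,1])<.025)&(L[:,2]>.006)])):
        print(n,nm,len(b),np.percentile(b,[1,50,99],0).round(4).tolist() if len(b) else "")
    ims.append(im)
cv2.imwrite("pics/e.png",cv2.resize(cv2.cvtColor(np.hstack(ims[:2]),cv2.COLOR_RGB2BGR),(800,300)))
E
```

```text
wrist top 0 
wrist low 6573 [[-0.2268, -0.0445, 0.0133], [-0.1364, -0.0012, 0.0161], [-0.0885, 0.0428, 0.018]]
wrist back 0 
scene top 448 [[-0.0139, -0.0389, 0.027], [0.0109, 0.0004, 0.0287], [0.0392, 0.0391, 0.0303]]
scene low 1700 [[-0.2309, -0.0416, 0.011], [-0.1483, 0.0022, 0.0145], [-0.0896, 0.0456, 0.0164]]
scene back 68 [[0.066, -0.0101, 0.0092], [0.0799, 0.0034, 0.028], [0.0951, 0.0134, 0.0303]]
side top 489 [[-0.0392, -0.0385, 0.0277], [-0.0051, -0.0116, 0.0299], [0.0383, 0.023, 0.0319]]
side low 752 [[-0.2266, -0.0449, 0.0117], [-0.1416, 0.0011, 0.0158], [-0.0933, 0.0429, 0.0179]]
side back 240 [[0.0663, -0.0128, 0.0071], [0.0857, 0.0039, 0.0267], [0.0975, 0.0108, 0.0313]]
```

View pics/e.png

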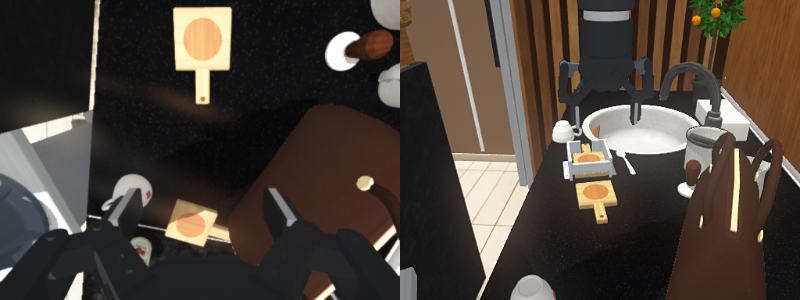

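The picture shows the low board flat in front of the rack, at about (203,38) in the wrist half, with its centre near -0.13 m. The two stacked boards have dropped: the upper surface is at 29 mm, so the top board's underside is at about 14 mm. The gripper is clear.

```bash
python3 -c "
from cell import *
print(sign_off(), read_state()['t'])"
```

```text
the job is handed in; nothing more can be done
the job is handed in; nothing more can be done
```

The job is handed in: the bottom board lies flat with its centre about 130 mm in front of the rack's, and the other two boards dropped down and stayed stacked inside; no verdict was shown.

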